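Clamp the bench block with a pump-trigger clamp

TASK

Take the aluminium bench block out of the black dish and stand it upright and lengthwise on the bed of the pump clamp, between the spring pad and the fixed anvil. Then pump the clamp's two-winged squeeze trigger until the pad meets the block and presses it against the anvil with the pad's spring pushed in about half way, never all the way; move the jaw only with the trigger. Finish while still holding the trigger squeezed, so that this pressure stays on, and leave the blower, the jar and the loupe alone.

Things in the scene. Friction and masses are not known exactly. Their poses are not given: they have to be found in the camera images.
- block: Loose aluminium bench block, 44 mm along its x, 32 mm along its y, 36 mm high, about 0.13 kg; holes and a groove drawn on its top face. Origin at the centre of its underside, z up. It starts standing in the dish.
- dish: Shallow round black ceramic dish, fixed, 152 mm across the rim, 14 mm high, its flat floor 5 mm above the desk and about 130 mm across. Origin at the centre of its underside.
- clamp: Pump clamp, fixed. Origin on the desk under it; +x is the way the jaw pushes, to the anvil; z up. Bed plate 70 mm wide (y), top 12 mm up, from x = -130 to 115 mm, sides open. Grey trigger housing 70 x 50 mm at x = -90 mm, top 55 mm up. The jaw's toothed bar sticks out behind it (to x = -175 mm, 26 to 38 mm up). A pawl on the trigger pushes its teeth (5 mm pitch) forward only.
- trigger (a point): Midway between the two wings of the squeeze trigger, 85 mm above the desk, x = -90 mm of the clamp; axes as the clamp's. Wings: upright black plates 34 mm long (x), 8 mm thick (y), 58 to 111 mm above the desk, 60 mm over their outer faces released, 36 mm squeezed. Linked, they move alike and spring open. Squeeze from above, fingers outside, closing along the clamp's y.
- squeeze (a joint): How far each wing is squeezed in, m: 0 released, 0.012 fully (width over the wings = 0.060 - 2 x this). The pawl advances 1.5 times this, at most 18 mm a stroke; up to 5 mm is lost before it catches a tooth. Its spring asks 1.5 N a wing released, 3 N squeezed, plus 0.75 times the force on the jaw.
- wing_l: The wing of the trigger on the clamp's +y side (34 x 8 x 53 mm). Origin at the centre of its lower edge, 58 mm above the desk.
- wing_r: The wing of the trigger on the clamp's -y side, alike. Origin at the centre of its lower edge.
- jaw_travel (a joint): Jaw travel towards the anvil, m: 0 back, 0.080 most; starts at 0 to 0.015. Each squeeze of the trigger pushes it on; a 2.5 N friction brake keeps it when the trigger opens, but no more: with the pad pushed in over about 4 mm the jaw slips back once the trigger is let go. With the block against the anvil, the pad touches it at 0.055.
- jaw: Steel jaw block, 15 x 36 x 32 mm, that carries the spring pad; moves with joint jaw_travel. Origin in its front face, on the bed (x = -30 mm of the clamp plus the jaw travel).
- pad_push (a joint): How far the spring pad is pushed back into the jaw, m: 0 free, 0.020 bottomed (crushing). Spring 600 N/m, so 0.010 is 6 N.
- pad: Black pad plate, 6 x 30 x 28 mm, on two brass rods ahead of the jaw block. Its front face stands 26 mm ahead of the jaw block when free (x = -4 mm of the clamp plus the jaw travel). Origin as the jaw block's when the spring is free.
- anvil: Fixed steel anvil at the end of the bed, 15 x 50 x 36 mm, its face towards the pad at x = +95 mm of the clamp. Origin at the centre of its underside.
- bed (a point): Point on the top of the bed plate, 12 mm above the desk, at x = +60 mm of the clamp: the block's underside centred here, its x along the clamp's x, leaves 13 mm to the anvil and 27 to 42 mm to the pad at the start. Axes as the clamp's.
- blower: Loose grey dust blower standing on end, bulb 58 mm across, 110 mm high; leave alone. Origin at its foot.
- jar: Loose lidded glass jar, 60 mm across, 65 mm high; leave alone. Origin at its foot.
- loupe: Loose black eye loupe, 36 mm across, 30 mm high; leave alone. Origin at its foot.
Things that resemble listed ones, but are neither listed nor needed, are in the scene too. Of the things shaped like the block, the aluminium one is meant.

How it is judged:
On the way, in this order (a step that is already met when the one before it is completed fails the run):
1. the block stands let go on the bed between pad and anvil, the pad not yet pushed in (y of block in the frame of clamp between -0.012 and 0.012 m and z of block in the frame of clamp between 0.008 and 0.016 m and angle between block's own z axis and vertical below 0.1 rad and angle between the x axis of block and the x axis of clamp, either way round below 0.2 rad and contact force between the fingers and block below 0.2 N and x of block in the frame of clamp between 0.02 and 0.076 m and value of joint pad_push below 0.002 m), for 0.2 s.
2. the pad, driven by the trigger, presses on the block (value of joint pad_push above 0.003 m and contact force between pad and block above 1 N and value of joint squeeze above 0.001 m), for 0.1 s.
At the end, for the whole second after the job is handed in: The block stands upright on the bed (within 12 mm of its centre line, turned less than 0.2 rad, untouched by the fingers), pressed between pad and anvil with the pad pushed in 6 to 15 mm of its 20 mm, and the fingers still hold the trigger squeezed (over 1 N on a wing) (y of block in the frame of clamp between -0.012 and 0.012 m and z of block in the frame of clamp between 0.008 and 0.016 m and angle between block's own z axis and vertical below 0.1 rad and angle between the x axis of block and the x axis of clamp, either way round below 0.2 rad and contact force between the fingers and block below 0.2 N and value of joint pad_push between 0.006 and 0.015 m and contact force between pad and block above 2.5 N and contact force between anvil and block above 1.5 N and value of joint squeeze above 0.001 m and linear speed of block below 0.01 m/s and (contact force between the fingers and wing_l above 1 N or contact force between the fingers and wing_r above 1 N)); the arm keeps its last pose, push and grip.
It fails at once if the spring pad was pushed all the way in (over 18.5 mm) (value of joint pad_push above 0.0185 m).
It fails at once if the robot pushed the jaw or the pad directly (contact force between any of the fingers, the arm and jaw above 2 N or contact force between any of the fingers, the arm and pad above 2 N).
It fails at once if a bystander was moved (distance of any of blower, jar, loupe from where it was at the start of the episode above 0.02 m).
It also fails if it takes over 58 s, if anything falls off the work surface, if the arm or the gripper's body presses on something with over 40 N, if the wrist force passes 120 N, or if a joint passes its speed limit or range.

ROBOT

A 7-joint arm with a two-finger parallel gripper is mounted at the origin on the work surface. World frame = base frame: x ahead of the robot, y to its left, z up, the work surface at z = 0. Lengths are in m, angles in rad, forces in N, time in s.
With the tool pointing down it reaches from about 0.35 to 0.9 m from the base axis. Payload 8.1 kg.
Tool frame: the origin (TCP) lies at the centre of the arm's flange, where the gripper is bolted on; the fingertips stand 178 mm ahead of it and the grasp point (between the pads) lies 159 mm ahead of it; z points along the fingers, y is the direction in which the jaws open and shut (so a half turn about z gives the same grasp; the last joint's range is limited). The gripper opens to 92 mm and grips with 3 to 60 N. Pads are 19 mm wide; open, the fingers measure 130 mm over their backs; the gripper's body (75 mm by 190 mm) begins 47 mm behind the grasp point.
Start: joints at [1.004, 0.434, 0.025, 1.573, -0.012, 1.134, -0.075], TCP at [0.28, -0.559, 0.405] pointing down, gripper open.
Joint ranges: [-2.62, 2.62], [-0.44, 2.09], [-1.27, 1.32], [0.08, 2.57], [-1.32, 4.46], [0.12, 2], [-2.74, 2.74]. Speed limits (rad/s): [2.22, 2.22, 3.01, 3.01, 3.14, 3.14, 3.14].

INTERFACE

Orientations are given as a rotation vector (axis times angle).
In Python, from cell import arm, get_image, camera_model gives the robot as it stands. The module is installed in compiled form; this text tells all that it offers.
- The arm moves only by the shell command python3 -m pendant 'ROWS' [FORCE]. ROWS is JSON, a list that holds one entry, the list of rows, each a list of 7 numbers: the shift along the tool's x, y, z in mm, then the turn, a rotation vector about the tool's x, y, z in rad, then the closure, from -1 (fully open) to 1 (shut). In form: [[[x, y, z, rx, ry, rz, hand], ...]]. A call has 1 to 20 rows; each row is the pose to reach, as a shift and turn from the pose commanded when the call began, along the tool's axes at that moment; what a row does not reach only later rows make up. A row lasts 1/8 s, in which the tool goes at most 62.5 mm and 10.7 degrees, less where a joint would pass 70% of its speed; a pose out of reach is approached as far as the arm can. A call with a gripper value outside its range is refused whole. The fingers move at their own pace and stop on an object; FORCE is the grip in N (left out, the last holds). Time passes only in rows, so rows that repeat a pose let the fingers close. It gives the time, the measured TCP pose, the force and the opening at its end, in the units of the state.
- arm.observe(): the state, without advancing time (a new reading comes with each control period).
- get_image(name): name is "scene" or "top" or "wrist"; returns the picture (480x640x3 uint8, red, green, blue); there is no depth.
- camera_model(name): a dict with "fx", "fy", "cx", "cy" (pixels), "position" and "orientation" of the camera in the world; the wrist camera has in their place "T_tool_cam" (4x4, takes a point from camera to tool coordinates, whose origin is the TCP and whose axes are the flange's). Camera axes: x right, y down, z forward; pixel columns grow to the right and rows downward; lengths in m; the calibration is good to about 2 mm. The wrist camera is an equidistant fisheye: a pixel r from the principal point sees the ray r / f radians off the axis. A picture is of the moment at which its call begins: read the wrist's pose just before it. camera_model takes no time and is no camera call.
- arm.sign_off(): hands the job in, once; it reports no verdict.
The state is a dict: "clock": time; "joints": joint angles; "dq": joint speeds; "joint_efforts": joint torques, N m; "position": TCP position; "ee_rot": TCP orientation; "force": force on the tool from outside, world axes, zero at the start; "ft_torque": the same for the moment, N m; "width": opening from 0.0 (shut) to 1.0 (fully open).
Only numpy, scipy, OpenCV 4.12 (cv2) and the standard library are available. Lean on these libraries where they do the work, as an engineer would, in place of code of your own. Each camera call takes 0.05 s, during which the arm holds its last target.

## Working session

There is one attempt and no reset: what is moved stays moved. The work goes in short steps, Python scripts to look and compute and a shell command to move; the robot and the scene stay as the last step left them, time stands still between calls to the robot, and variables do not carry over. Pictures are saved under pics/ and viewed, and the job is handed in when it is done.

```bash
ls; mkdir -p pics
python3 - <<'E'
from cell import arm, get_image, camera_model
import cv2
s=arm.observe();print(s)
for n in ("scene","top","wrist"):
    print(n,camera_model(n))
    cv2.imwrite(f"pics/{n}0.png",get_image(n)[:,:,::-1])
E
```

```text
pics
{'clock': 0.0, 'joints': array([ 1.00439768,  0.43522168,  0.02497814,  1.57408141, -0.01157318,
        1.13402353, -0.07513165]), 'dq': array([-4.03860324e-04,  8.62753832e-05, -1.18278264e-03, -2.00276286e-04,
        7.79715153e-04,  1.25811894e-03, -2.10298087e-03]), 'joint_efforts': array([-5.50612799e-05, -6.67850089e+01,  9.85030755e-01, -3.14458501e+01,
       -6.06072438e-02,  4.27374418e-02,  1.46902403e-04]), 'position': array([ 0.27945439, -0.5587853 ,  0.40395171]), 'ee_rot': array([-3.05607257e+00, -7.21531882e-01,  8.30524266e-04]), 'force': array([-0.21954708,  0.41448228,  1.05785966]), 'ft_torque': array([-0.00249328,  0.01943247,  0.02270263]), 'width': 1.0031904945398378}
scene {'fx': 618.7797405348144, 'fy': 618.7797405348144, 'cx': 323.87185917184996, 'cy': 231.9172098704986, 'position': array([ 0.88511339, -0.52693474,  0.80312112]), 'orientation': array([-2.31772808, -0.55891251,  0.23740035])}
top {'fx': 533.174359474011, 'fy': 533.174359474011, 'cx': 319.8643404388297, 'cy': 241.55688989800305, 'position': array([0.41112296, 0.08446501, 1.05420896]), 'orientation': array([-2.1212597 ,  2.14768712, -0.12655973])}
wrist {'fx': 371.64829954431775, 'fy': 371.64829954431775, 'cx': 320.4469857279169, 'cy': 239.08190775007728, 'T_tool_cam': array([[ 1.22913838e-03, -9.63968485e-01, -2.66013624e-01,
         7.28326821e-02],
       [ 9.99998474e-01,  8.54555245e-04,  1.52387750e-03,
        -4.18962155e-04],
       [-1.24164655e-03, -2.66015091e-01,  9.63968065e-01,
         1.91680898e-02],
       [ 0.00000000e+00,  0.00000000e+00,  0.00000000e+00,
         1.00000000e+00]])}
```

View pics/scene0.png

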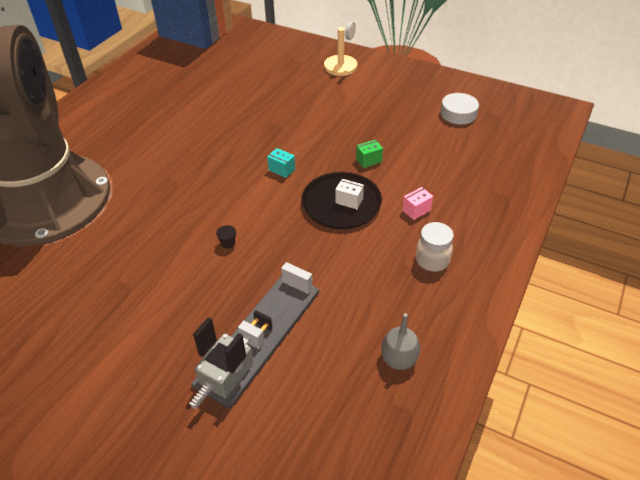

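View pics/top0.png

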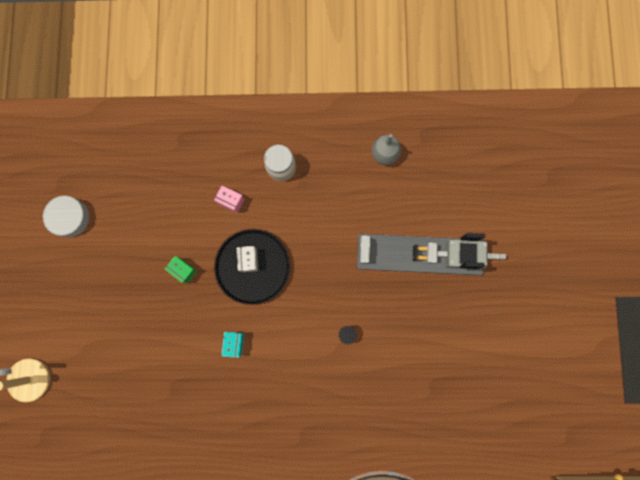

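The scene and top views show the aluminium block in the dish (top ≈(247,259)) and the clamp on the right with its anvil end at (360,250) and trigger at (468,253). I'll enlarge both.

Run:
```python
import cv2
a=cv2.imread("pics/top0.png")
cv2.imwrite("pics/t_c.png",cv2.resize(a[220:290,345:515],None,fx=4.5,fy=4.5,interpolation=cv2.INTER_CUBIC))
cv2.imwrite("pics/t_b.png",cv2.resize(a[225:310,210:295],None,fx=7,fy=7,interpolation=cv2.INTER_CUBIC))
a=cv2.imread("pics/scene0.png")
cv2.imwrite("pics/s_c.png",cv2.resize(a[255:415,180:330],None,fx=3.7,fy=3.7,interpolation=cv2.INTER_CUBIC))
```

```text
(no output)
```

View pics/t_c.png

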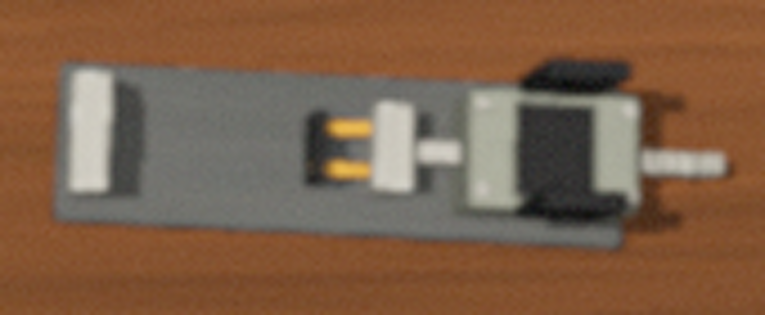

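View pics/t_b.png

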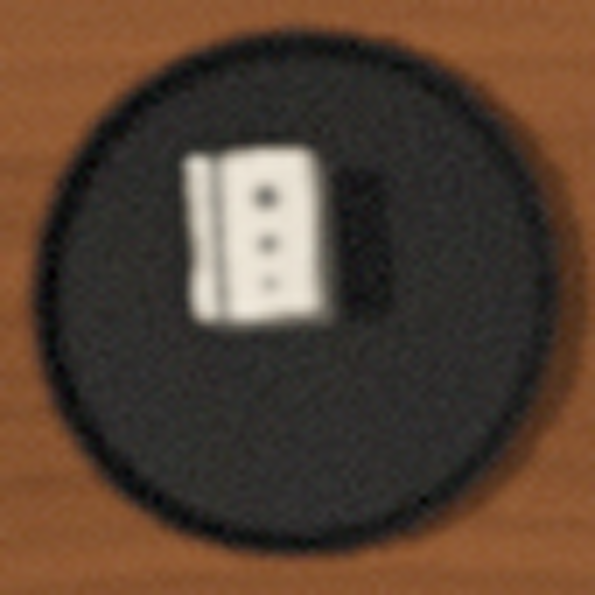

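View pics/s_c.png

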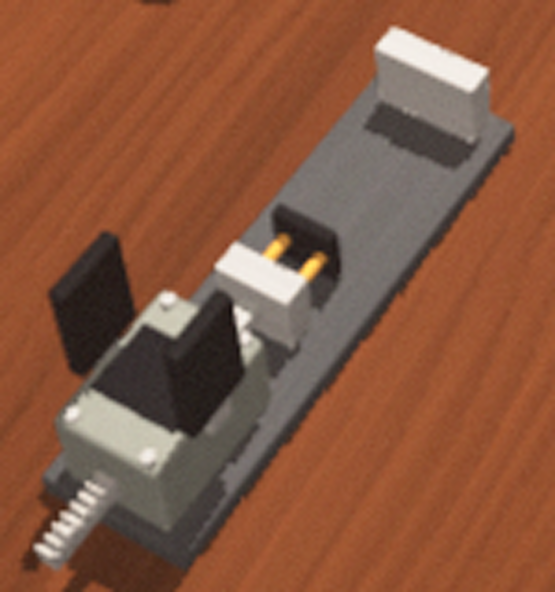

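```bash
cat > h.py <<'E'
import numpy as np, cv2
from scipy.spatial.transform import Rotation as R
from cell import arm, get_image, camera_model
def ray(n,u,v,state=None):
    m=camera_model(n)
    if n=="wrist":
        T=m["T_tool_cam"];W=np.eye(4);W[:3,:3]=R.from_rotvec(state["ee_rot"]).as_matrix();W[:3,3]=state["position"]
        T=W@T
        a=np.array([u-m["cx"],v-m["cy"]])/m["fx"];r=np.hypot(*a)
        d=np.array([*(a/r*np.sin(r)),np.cos(r)]) if r>0 else np.array([0,0,1.])
        return T[:3,3],T[:3,:3]@d
    Rm=R.from_rotvec(m["orientation"]).as_matrix()
    return np.array(m["position"]),Rm@np.array([(u-m["cx"])/m["fx"],(v-m["cy"])/m["fy"],1])
def onz(n,u,v,z,state=None):
    o,d=ray(n,u,v,state); return o+d*(z-o[2])/d[2]
def proj(n,P,state=None):
    m=camera_model(n);P=np.atleast_2d(P)
    if n=="wrist":
        T=m["T_tool_cam"];W=np.eye(4);W[:3,:3]=R.from_rotvec(state["ee_rot"]).as_matrix();W[:3,3]=state["position"];T=W@T
        p=(P-T[:3,3])@T[:3,:3];rho=np.hypot(p[:,0],p[:,1]);th=np.arctan2(rho,p[:,2])
        return np.c_[m["cx"]+m["fx"]*th*p[:,0]/rho,m["cy"]+m["fx"]*th*p[:,1]/rho]
    p=(P-m["position"])@R.from_rotvec(m["orientation"]).as_matrix()
    return np.c_[m["cx"]+m["fx"]*p[:,0]/p[:,2],m["cy"]+m["fy"]*p[:,1]/p[:,2]]
E
python3 - <<'E'
from h import *
np.set_printoptions(precision=4,suppress=True)
T=lambda x,y:(345+x/4.5,220+y/4.5)
print("bed");[print(onz("top",*T(*p),.012)) for p in [(62,63),(52,220),(622,248)]]
print("anvil");[print(onz("top",*T(*p),.048)) for p in [(71,68),(112,68),(108,192),(68,192)]]
S=lambda x,y:(180+x/3.7,255+y/3.7)
print("anvil scene");[print(onz("scene",*S(*p),.048)) for p in [(395,28),(488,72),(474,90),(377,47)]]
print("block");[print(onz("top",210+x/7,225+y/7,.041)) for x,y in [(183,153),(320,150),(325,318),(195,322)]]
for q in [(349,181),(337,186)]:print(onz("scene",*q,.041))
print("housing");[print(onz("top",*T(*p),.055)) for p in [(470,87),(638,95),(638,215),(465,208)]]
E
```

```text
bed
[0.5767 0.0336 0.012 ]
[0.5076 0.0394 0.012 ]
[ 0.4923 -0.2059  0.012 ]
anvil
[0.5688 0.0316 0.048 ]
[0.5685 0.0143 0.048 ]
[0.5158 0.0172 0.048 ]
[0.516 0.034 0.048]
anvil scene
[0.5217 0.0326 0.048 ]
[0.5699 0.0288 0.048 ]
[0.5693 0.0172 0.048 ]
[0.5201 0.0195 0.048 ]
block
[0.5505 0.2714 0.041 ]
[0.5508 0.2336 0.041 ]
[0.5045 0.2319 0.041 ]
[0.5038 0.2675 0.041 ]
[0.5216 0.2662 0.041 ]
[0.5079 0.2436 0.041 ]
housing
[ 0.5572 -0.1345  0.055 ]
[ 0.5528 -0.2041  0.055 ]
[ 0.5026 -0.2013  0.055 ]
[ 0.5064 -0.1301  0.055 ]
```

```bash
cat >> h.py <<'E'
np.set_printoptions(precision=4,suppress=True)
def goal(yaw):  # tool down, tool x at yaw(deg)
    c,s=np.cos(np.radians(yaw)),np.sin(np.radians(yaw))
    return np.array([[c,s,0],[s,-c,0],[0,0,-1.]])
def row(pos,yaw):
    s=arm.observe();M=R.from_rotvec(s["ee_rot"]).as_matrix()
    d=M.T@(np.array(pos)-s["position"])*1000
    t=R.from_matrix(M.T@goal(yaw)).as_rotvec()
    print("row",d.round(1),t.round(4),"t",s["clock"])
E
python3 - <<'E'
from h import *
row([.50,.25,.36],4)
print(onz("top",387,150,.05),onz("top",280,160,.05),onz("top",348,335,.03))
E
```

```text
row [ 559.  -624.7   44.8] [-0.0011  0.0003  0.3939] t 0.15
[ 0.7353 -0.0228  0.05  ] [0.7191 0.1859 0.05  ] [0.3808 0.0589 0.03  ]
```

```bash
python3 -m pendant '[[[559,-625,45,0,0,0.394,-0.3],[559,-625,45,0,0,0.394,-0.3],[559,-625,45,0,0,0.394,-0.3],[559,-625,45,0,0,0.394,-0.3],[559,-625,45,0,0,0.394,-0.3],[559,-625,45,0,0,0.394,-0.3],[559,-625,45,0,0,0.394,-0.3],[559,-625,45,0,0,0.394,-0.3],[559,-625,45,0,0,0.394,-0.3],[559,-625,45,0,0,0.394,-0.3],[559,-625,45,0,0,0.394,-0.3],[559,-625,45,0,0,0.394,-0.3],[559,-625,45,0,0,0.394,-0.3],[559,-625,45,0,0,0.394,-0.3],[559,-625,45,0,0,0.394,-0.3],[559,-625,45,0,0,0.394,-0.3],[559,-625,45,0,0,0.394,-0.3],[559,-625,45,0,0,0.394,-0.3]]]' 20
python3 - <<'E'
from h import *
s=arm.observe();print(s["position"],s["ee_rot"],s["width"],s["clock"],s["joints"])
cv2.imwrite("pics/w1.png",get_image("wrist")[:,:,::-1])
row([.527,.2535,.25],4)
E
```

```text
clock: 2.4
position: [0.5001, 0.249, 0.3599]
ee_rot: [3.139, 0.107, 0.001]
force: [-0.3, 0.8, -0.4]
width: 0.653
[0.5001 0.249  0.3599] [3.1394 0.1072 0.0005] 0.6527870391216759 2.4 [-0.2927  0.3989 -0.3571  1.7721  0.1627  0.9993 -2.215 ]
row [ 27.1  -2.4 109.9] [ 0.0002 -0.0004 -0.0012] t 2.45
```

View pics/w1.png

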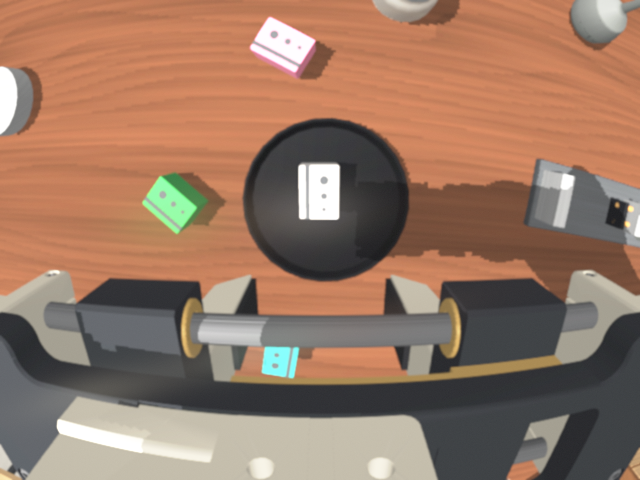

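The wrist view shows the block in the dish at about (319,191), nearly square to the image, with the fingers level below it.

Run:
```python
import cv2
a=cv2.imread("pics/w1.png")
cv2.imwrite("pics/w1b.png",cv2.resize(a[150:235,280:365],None,fx=7,fy=7,interpolation=cv2.INTER_CUBIC))
```

```text
(no output)
```

View pics/w1b.png

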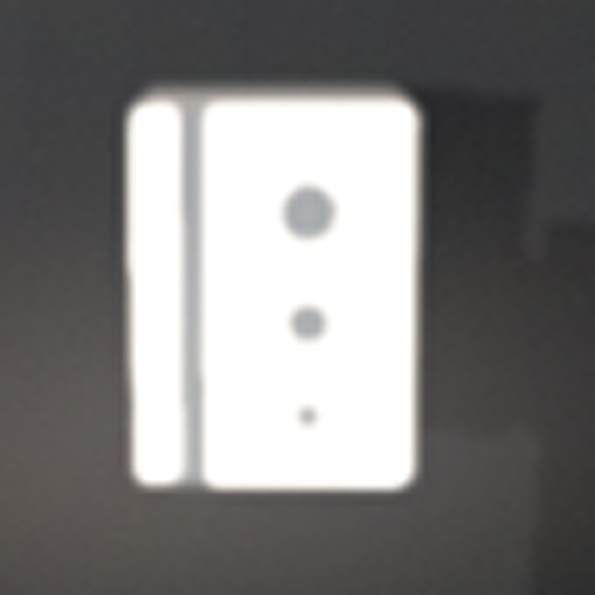

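Run:
```python
from h import *
s=arm.observe()
P=[onz("wrist",280+x/7,150+y/7,.041,s) for x,y in [(128,98),(420,97),(415,490),(133,488)]]
for p in P: print(p)
c=np.mean(P,0);print(c,np.degrees(np.arctan2(*(P[0]-P[3])[[1,0]])),np.degrees(np.arctan2(*(P[1]-P[2])[[1,0]])))
row([c[0],c[1],.192],3.5)
```

```text
[0.5514 0.2711 0.041 ]
[0.5538 0.2376 0.041 ]
[0.5076 0.2346 0.041 ]
[0.5055 0.2678 0.041 ]
[0.5296 0.2528 0.041 ] 4.113109496186324 3.8212940217516924
row [ 29.6  -1.5 167.9] [ 0.0002 -0.0004  0.0075] t 2.45
```

```bash
python3 -m pendant '[[[30,-2,50,0,0,0,-0.3],[30,-2,100,0,0,0,-0.3],[30,-2,140,0,0,0,-0.3],[30,-2,168,0,0,0,-0.3],[30,-2,168,0,0,0,-0.3],[30,-2,168,0,0,0,-0.3],[30,-2,168,0,0,0,0.8],[30,-2,168,0,0,0,0.8],[30,-2,168,0,0,0,0.8],[30,-2,168,0,0,0,0.8],[30,-2,168,0,0,0,0.8],[30,-2,168,0,0,0,0.8]]]' 20
python3 - <<'E'
from h import *
s=arm.observe();print(s["position"],s["ee_rot"],s["width"],s["clock"],s["force"])
E
```

```text
clock: 3.95
position: [0.53, 0.254, 0.1922]
ee_rot: [3.139, 0.109, 0.001]
force: [-0.5, -2.4, 6.2]
width: 0.349
[0.53   0.254  0.1922] [3.1395 0.1092 0.0008] 0.34872415250239003 3.95 [-0.5269 -2.372   6.2144]
```

Run:
```python
from h import *
row([.530,.254,.31],4)
row([.5393,-.0161,.31],86.3)
```

```text
row [   0.1    0.  -117.8] [ 0.0002 -0.0005 -0.0003] t 3.95
row [  -9.4  270.1 -117.8] [ 0.0005 -0.0002 -1.4367] t 3.95
```

```bash
python3 -m pendant '[[[0,0,-40,0,0,0,0.8],[0,0,-80,0,0,0,0.8],[0,0,-118,0,0,0,0.8],[-9,270,-118,0,0,-1.437,0.8],[-9,270,-118,0,0,-1.437,0.8],[-9,270,-118,0,0,-1.437,0.8],[-9,270,-118,0,0,-1.437,0.8],[-9,270,-118,0,0,-1.437,0.8],[-9,270,-118,0,0,-1.437,0.8],[-9,270,-118,0,0,-1.437,0.8],[-9,270,-118,0,0,-1.437,0.8],[-9,270,-118,0,0,-1.437,0.8],[-9,270,-118,0,0,-1.437,0.8],[-9,270,-118,0,0,-1.437,0.8]]]' 20
python3 - <<'E'
from h import *
s=arm.observe();print(s["position"],s["ee_rot"],s["width"],s["clock"],s["joints"])
a=get_image("wrist")[:,:,::-1]
cv2.imwrite("pics/w2.png",a)
cv2.imwrite("pics/s2.png",get_image("scene")[:,:,::-1])
E
```

```text
clock: 5.7
position: [0.5396, -0.0158, 0.3097]
ee_rot: [2.293, 2.147, -0.0]
force: [-0.2, 0.5, -1.1]
width: 0.346
[ 0.5396 -0.0158  0.3097] [ 2.2931  2.1472 -0.0002] 0.34565826248510917 5.7 [ 0.4185  0.4895 -0.6688  1.8549  0.3738  0.9255 -0.4879]
```

View pics/w2.png

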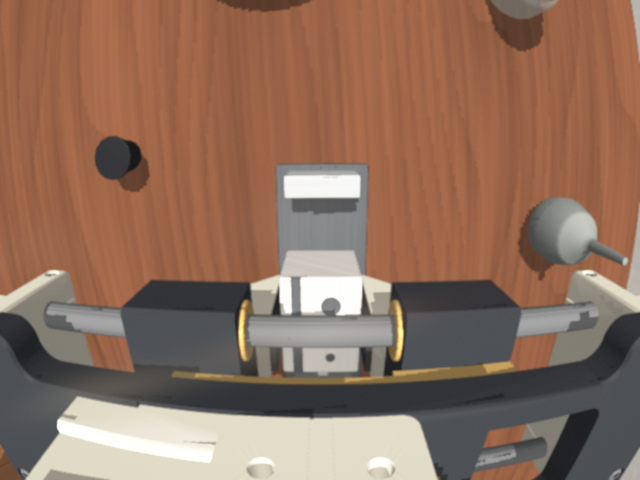

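View pics/s2.png

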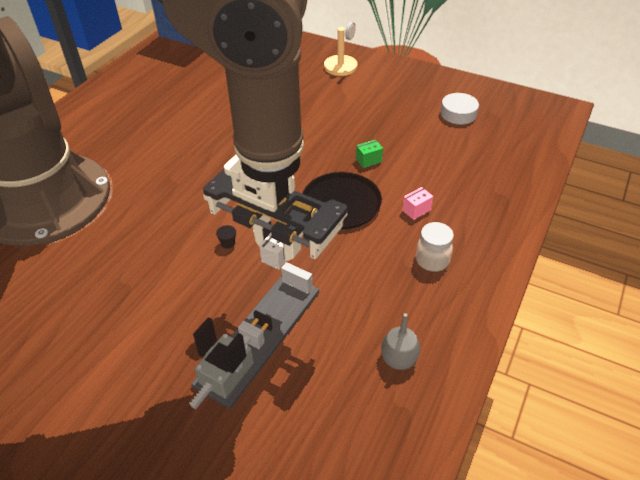

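The wrist view shows the block held, bed end corners at (277,164) and (368,164), anvil top at (284..360,174..197); the block is aligned with the bed.

Run:
```python
from h import *
a=cv2.imread("pics/w2.png")
cv2.imwrite("pics/w2b.png",cv2.resize(a[150:300,260:390],None,fx=5,fy=5,interpolation=cv2.INTER_CUBIC)[:600])
s=arm.observe()
for p,z in [((277,164),.012),((368,164),.012),((278,245),.012),((367,245),.012),((284,174),.048),((359,173),.048)]: print(onz("wrist",*p,z,s))
```

```text
[0.5118 0.0399 0.012 ]
[0.5799 0.0356 0.012 ]
[ 0.507  -0.0232  0.012 ]
[ 0.5767 -0.0277  0.012 ]
[0.5201 0.0351 0.048 ]
[0.5692 0.0326 0.048 ]
```

View pics/w2b.png

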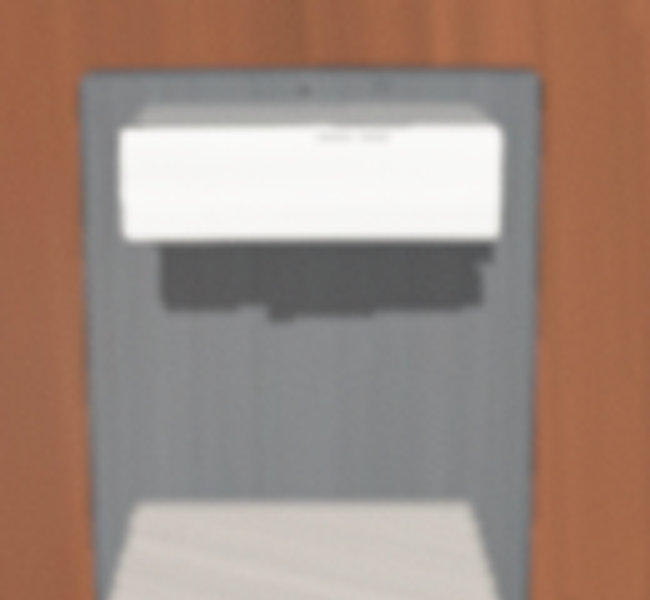

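```bash
python3 -m pendant '[[[1,1.5,50,0,0,0,0.8],[1,1.5,85,0,0,0,0.8],[1,1.5,100,0,0,0,0.8],[1,1.5,107,0,0,0,0.8],[1,1.5,110,0,0,0,0.8],[1,1.5,110,0,0,0,0.8]]]' 20
python3 - <<'E'
from h import *
s=arm.observe();print(s["position"],s["force"])
cv2.imwrite("pics/w3.png",get_image("wrist")[:,:,::-1])
E
```

```text
clock: 6.55
position: [0.5416, -0.0149, 0.2005]
ee_rot: [2.291, 2.148, 0.001]
force: [0.1, 0.1, -1.2]
width: 0.351
[ 0.5416 -0.0149  0.2005] [ 0.1299  0.0987 -1.1764]
```

View pics/w3.png

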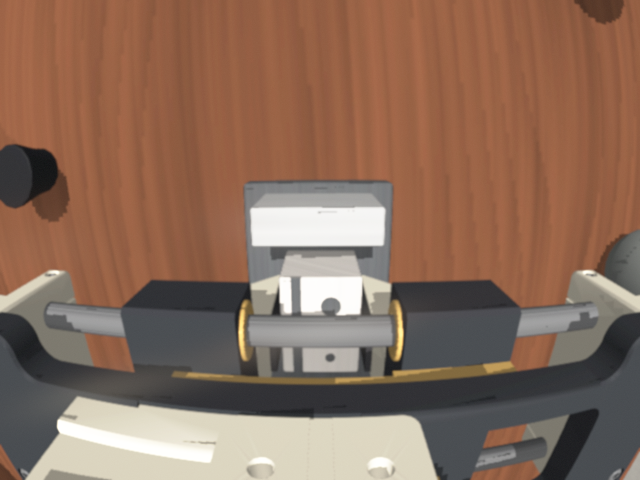

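Block at column 320 sits centred over the bed (246–391) just before the anvil. Lower the last millimetre, release, then rise.

```bash
python3 -m pendant '[[[0,0,1,0,0,0,0.8],[0,0,1.5,0,0,0,0.8],[0,0,1.5,0,0,0,-0.2],[0,0,1.5,0,0,0,-0.2],[0,0,1.5,0,0,0,-0.2],[0,0,1.5,0,0,0,-0.2],[0,0,1.5,0,0,0,-0.2],[0,0,-40,0,0,0,-0.2],[0,0,-90,0,0,0,-0.5],[0,0,-130,0,0,0,-1],[0,0,-130,0,0,0,-1],[0,0,-130,0,0,0,-1]]]' 20
python3 - <<'E'
from h import *
s=arm.observe();print(s["position"],s["force"],s["width"])
cv2.imwrite("pics/w4.png",get_image("wrist")[:,:,::-1])
o=np.array([.5366,-.0778]);e=np.array([.0645,.9979])
p=o-.09*e;print(p);row([*p,.33],86.3)
E
```

```text
clock: 8.1
position: [0.5409, -0.0152, 0.3292]
ee_rot: [-2.292, -2.149, 0.001]
force: [-0.4, 0.2, 0.4]
width: 0.974
[ 0.5409 -0.0152  0.3292] [-0.3757  0.2106  0.3924] 0.9739927300852587
[ 0.5308 -0.1676]
row [-152.7   -0.1   -1.3] [-0.0017  0.0004  0.0004] t 8.15
```

View pics/w4.png

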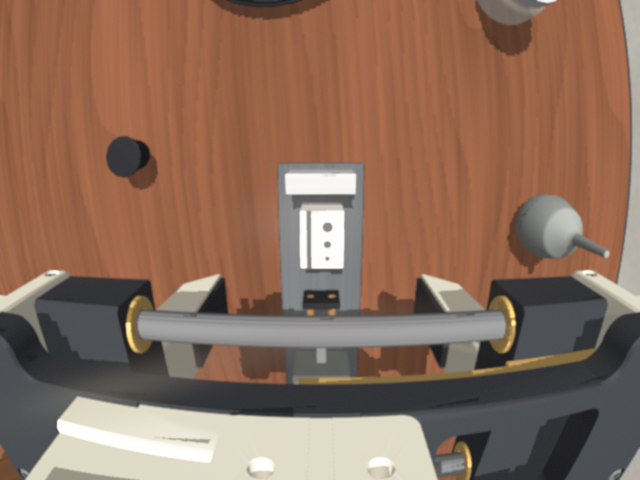

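The block stands straight on the bed at (322,240), let go, with the pad's front at row ~290. Now over to the trigger.

```bash
python3 -m pendant '[[[-153,0,-1,0,0,0,-1],[-153,0,-1,0,0,0,-1],[-153,0,-1,0,0,0,-1],[-153,0,-1,0,0,0,-1],[-153,0,-1,0,0,0,-1]]]' 20
python3 - <<'E'
from h import *
s=arm.observe();print(s["position"],s["ee_rot"],s["width"],s["clock"])
cv2.imwrite("pics/w5.png",get_image("wrist")[:,:,::-1])
E
```

```text
clock: 8.78
position: [0.5313, -0.1666, 0.3299]
ee_rot: [-2.289, -2.149, 0.0]
force: [0.7, 0.4, -0.1]
width: 1.004
[ 0.5313 -0.1666  0.3299] [-2.289  -2.1491  0.0001] 1.0043835112720072 8.775
```

View pics/w5.png

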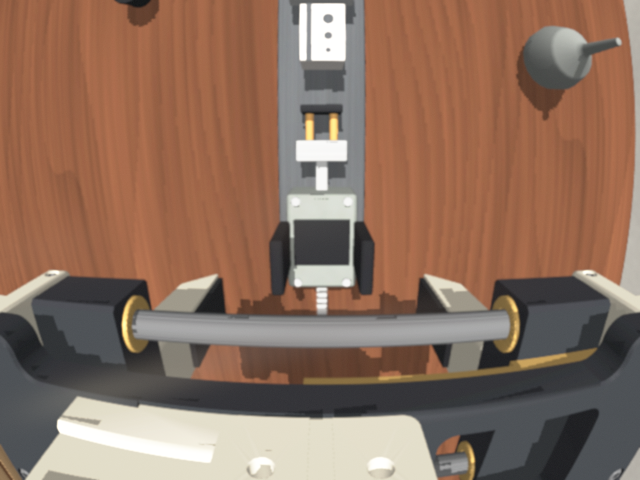

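Run:
```python
from h import *
s=arm.observe()
o=np.array([.5366,-.0778]);e=np.array([.0645,.9979]);n=np.array([-.9979,.0645])
C=lambda x,y,z:[*(o+x*e+y*n),z]
P=[C(-.107,.03,.111),C(-.073,.03,.111),C(-.073,-.03,.111),C(-.107,-.03,.111),C(-.125,.025,.055),C(-.055,.025,.055),C(-.055,-.025,.055),C(-.125,-.025,.055)]
P+= [C(.04,.016,.048),C(.04,-.016,.048)]
for t in (0,.005,.01,.015): P+=[C(t-.03,.018,.044),C(t-.03,-.018,.044)]
p=proj("wrist",P,s);print(p)
a=cv2.imread("pics/w5.png")
b=cv2.resize(a[90:310,240:400],None,fx=2.7*1,fy=2.7,interpolation=cv2.INTER_CUBIC)
cv2.imwrite("pics/w5b.png",b)
```

```text
[[267.3809 297.2559]
 [264.8727 242.1355]
 [371.3158 242.5152]
 [368.607  297.6605]
 [285.0059 288.4235]
 [282.7773 195.335 ]
 [354.4591 195.5684]
 [351.7836 288.6797]
 [296.1647  61.3353]
 [342.0691  61.4472]
 [293.6132 158.6474]
 [343.9594 158.8002]
 [293.5796 151.7143]
 [344.0378 151.8652]
 [293.552  144.7722]
 [344.111  144.9212]
 [293.5307 137.8261]
 [344.179  137.9732]]
```

View pics/w5b.png

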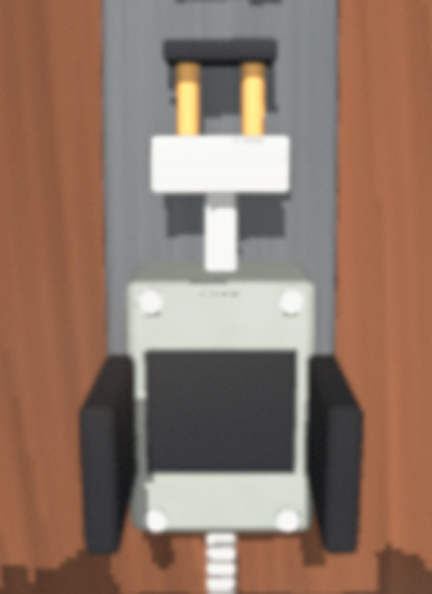

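```bash
python3 -m pendant '[[[-1,1,40,0,0,0,-1],[-1,1,70,0,0,0,-1],[-1,1,86,0,0,0,-1],[-1,1,86,0,0,0,-1],[-1,1,86,0,0,0,-1]]]' 30
python3 - <<'E'
from h import *
s=arm.observe();print(s["position"],s["ee_rot"],s["width"],s["clock"],s["force"])
cv2.imwrite("pics/w6.png",get_image("wrist")[:,:,::-1])
E
```

```text
clock: 9.45
position: [0.5329, -0.1683, 0.2458]
ee_rot: [2.29, 2.149, 0.001]
force: [0.4, -0.2, 0.8]
width: 1.004
[ 0.5329 -0.1683  0.2458] [2.2899 2.1491 0.0014] 1.0038801271592497 9.45 [ 0.4454 -0.1764  0.8245]
```

View pics/w6.png

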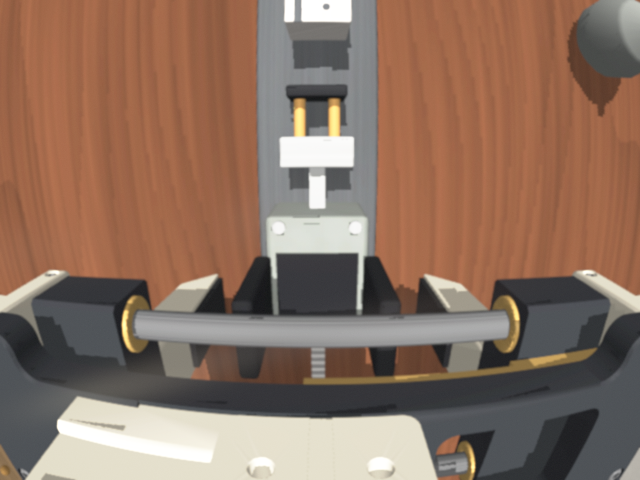

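```bash
python3 -m pendant '[[[0,0,0,0,0,0,-0.2],[0,0,0,0,0,0,0],[0,0,0,0,0,0,0.1],[0,0,0,0,0,0,0.2],[0,0,0,0,0,0,0.3],[0,0,0,0,0,0,0.3],[0,0,0,0,0,0,0.3],[0,0,0,0,0,0,0.3]]]' 25
python3 - <<'E'
from h import *
s=arm.observe();print(s["position"],s["width"]*92,s["clock"],s["force"])
cv2.imwrite("pics/w7.png",get_image("wrist")[:,:,::-1])
E
```

```text
clock: 10.5
position: [0.5318, -0.1687, 0.2446]
ee_rot: [-2.291, -2.148, 0.002]
force: [-5.6, -0.5, 5.9]
width: 0.385
[ 0.5318 -0.1687  0.2446] 35.43830561793636 10.5 [-5.624  -0.46    5.9363]
```

View pics/w7.png

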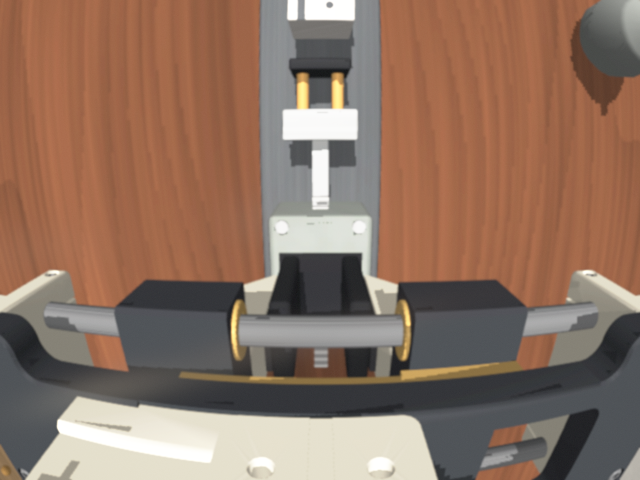

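```bash
cat >> h.py <<'E'
def travel(u,v,s,z=.044):
    p=onz("wrist",u,v,z,s)[:2];return (p-np.array([.5378,-.0778]))@np.array([.0645,.9979])+.03
E
python3 - <<'E'
from h import *
s=arm.observe()
print(travel(320,110,s),travel(320,138,s)) 
s["position"]=np.array([.5329,-.1683,.2458]);print(travel(317,138,s))
for f in("w6","w7"):
    a=cv2.imread(f"pics/{f}.png");cv2.imwrite(f"pics/{f}b.png",cv2.resize(a[0:200,250:400],None,fx=3,fy=3,interpolation=cv2.INTER_CUBIC))
E
```

```text
0.025400551443745284 0.011701998975396765
0.012184657587825883
```

View pics/w7b.png

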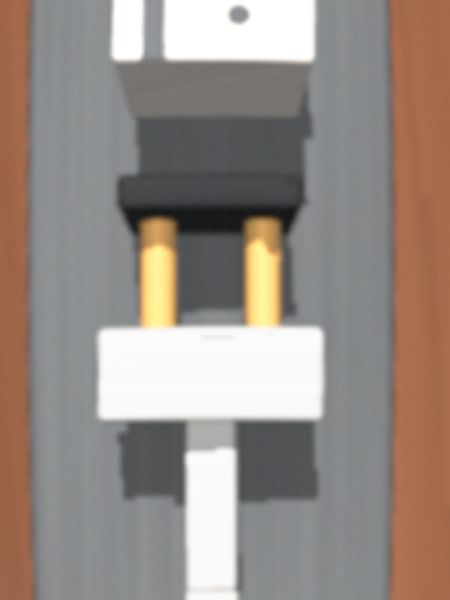

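```bash
python3 -m pendant '[[[0,-1,0,0,0,0,0.0],[0,-1,0,0,0,0,-0.5],[0,-1,0,0,0,0,-0.5],[0,-1,0,0,0,0,-0.5],[0,-1,0,0,0,0,-0.5],[0,-1,0,0,0,0,-0.5]]]' 25
python3 - <<'E'
from h import *
s=arm.observe();print(s["position"],s["width"]*92,s["clock"],s["force"])
a=get_image("wrist")[:,:,::-1]
cv2.imwrite(f"pics/w8b.png",cv2.resize(a[0:200,250:400],None,fx=3,fy=3,interpolation=cv2.INTER_CUBIC))
E
```

```text
clock: 11.3
position: [0.5314, -0.1686, 0.2448]
ee_rot: [2.291, 2.149, 0.0]
force: [-0.9, -0.3, 0.2]
width: 0.749
[ 0.5314 -0.1686  0.2448] 68.91731245173695 11.3 [-0.9005 -0.3405  0.2255]
```

View pics/w8b.png

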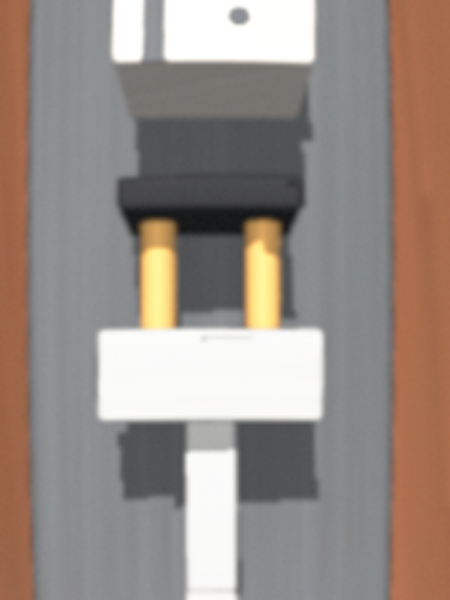

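Stroke advanced the jaw from about 12 to 25.5 mm and it held on release. Second stroke.

```bash
python3 -m pendant '[[[0,0,0,0,0,0,-0.2],[0,0,0,0,0,0,0],[0,0,0,0,0,0,0.1],[0,0,0,0,0,0,0.2],[0,0,0,0,0,0,0.3],[0,0,0,0,0,0,0.3],[0,0,0,0,0,0,0.3]]]' 25
python3 - <<'E'
from h import *
s=arm.observe();print(s["position"],s["width"]*92,s["clock"],s["force"])
a=get_image("wrist")[:,:,::-1]
cv2.imwrite(f"pics/w9b.png",cv2.resize(a[0:200,250:400],None,fx=3,fy=3,interpolation=cv2.INTER_CUBIC))
E
```

```text
clock: 12.22
position: [0.5314, -0.1686, 0.2448]
ee_rot: [2.291, 2.149, 0.0]
force: [2.3, 0.3, 0.2]
width: 0.387
[ 0.5314 -0.1686  0.2448] 35.5938482249783 12.225 [2.3155 0.3283 0.1547]
```

View pics/w9b.png

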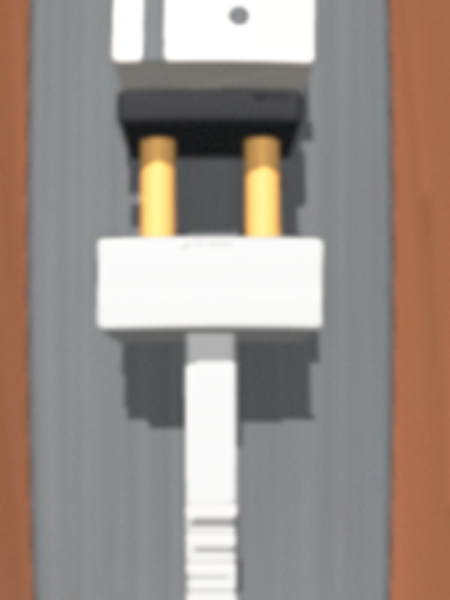

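```bash
python3 -c "
from h import *
s=arm.observe();print(travel(320,79,s),travel(320,109.5,s))"
python3 -m pendant '[[[0,0,0,0,0,0,0.0],[0,0,0,0,0,0,-0.5],[0,0,0,0,0,0,-0.5],[0,0,0,0,0,0,-0.5],[0,0,0,0,0,0,-0.5],[0,0,0,0,0,0,-0.2],[0,0,0,0,0,0,0],[0,0,0,0,0,0,0.1],[0,0,0,0,0,0,0.2],[0,0,0,0,0,0,0.3],[0,0,0,0,0,0,0.3],[0,0,0,0,0,0,0.3]]]' 25
python3 - <<'E'
from h import *
s=arm.observe();print(s["position"],s["width"]*92,s["clock"],s["force"])
a=get_image("wrist")[:,:,::-1]
cv2.imwrite(f"pics/w10b.png",cv2.resize(a[0:200,250:400],None,fx=3,fy=3,interpolation=cv2.INTER_CUBIC))
E
```

```text
0.04089789456306481 0.025770274389803192
clock: 13.78
position: [0.5314, -0.1687, 0.2448]
ee_rot: [2.291, 2.149, 0.0]
force: [3.1, -0.1, -2.9]
width: 0.388
[ 0.5314 -0.1687  0.2448] 35.66243068806207 13.775 [ 3.0871 -0.093  -2.9016]
```

View pics/w10b.png

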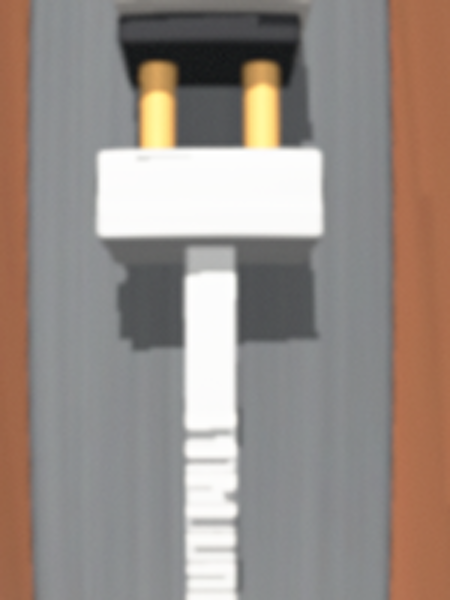

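```bash
python3 -c "
from h import *
s=arm.observe()
for j,p in [(328,178),(238,92),(148,15)]: print(travel(320,j/3,s),travel(320,p/3,s,.040)-.026)
cv2.imwrite('pics/t3.png',cv2.resize(get_image('top')[:,:,::-1][225:285,345:515],None,fx=4.5,fy=4.5,interpolation=cv2.INTER_CUBIC))
cv2.imwrite('pics/s3.png',cv2.resize(get_image('scene')[:,:,::-1][240:400,190:340],None,fx=3.7,fy=3.7,interpolation=cv2.INTER_CUBIC))
"
```

```text
0.02580790466461654 0.02567195280054951
0.040684701157918494 0.04094318036689343
0.055953043125298446 0.05522113876871128
```

View pics/t3.png

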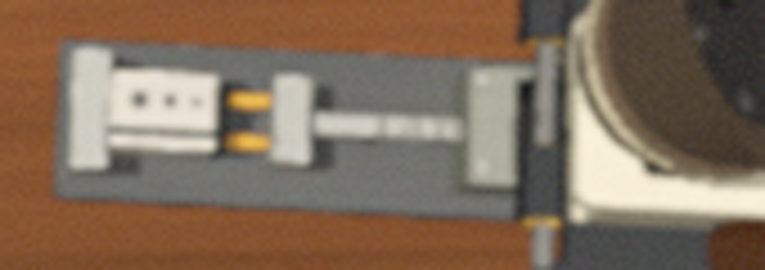

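View pics/s3.png

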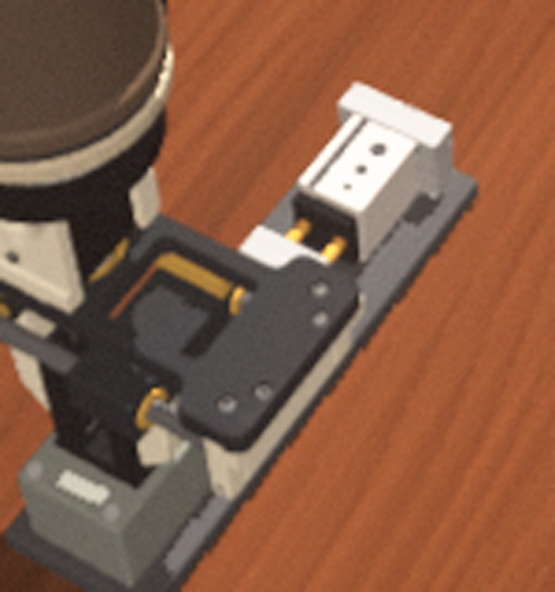

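Top view: block is against the anvil at crop x≈108 and the pad just touches (jaw ≈55.5–56 mm). Now release and a partial stroke, stopping short to measure.

```bash
python3 -m pendant '[[[0,0,0,0,0,0,0.0],[0,0,0,0,0,0,-0.5],[0,0,0,0,0,0,-0.5],[0,0,0,0,0,0,-0.5],[0,0,0,0,0,0,-0.5],[0,0,0,0,0,0,-0.3],[0,0,0,0,0,0,-0.15],[0,0,0,0,0,0,-0.05],[0,0,0,0,0,0,0],[0,0,0,0,0,0,0],[0,0,0,0,0,0,0]]]' 25
python3 - <<'E'
from h import *
s=arm.observe();print(s["position"],s["width"]*92,s["clock"],s["force"])
a=get_image("wrist")[:,:,::-1]
cv2.imwrite(f"pics/w11b.png",cv2.resize(a[0:200,250:400],None,fx=3,fy=3,interpolation=cv2.INTER_CUBIC))
E
```

```text
clock: 15.3
position: [0.5314, -0.1687, 0.2448]
ee_rot: [2.291, 2.149, 0.0]
force: [2.5, 0.0, -1.3]
width: 0.502
[ 0.5314 -0.1687  0.2448] 46.174436088151275 15.3 [ 2.5133  0.0214 -1.2925]
```

View pics/w11b.png

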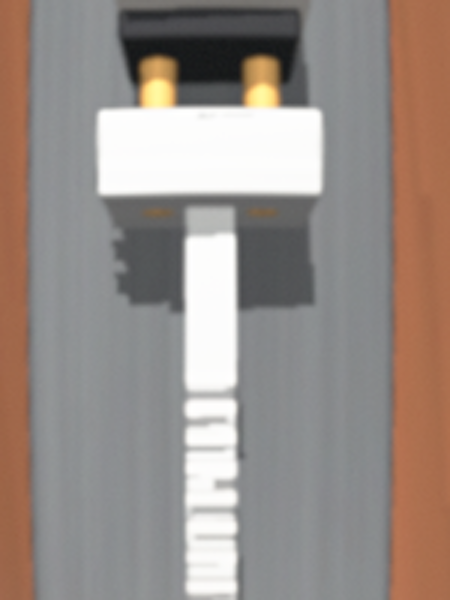

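```bash
python3 -c "
from h import *
s=arm.observe()
for j,p in [(148,15),(108,11)]: print(travel(320,j/3,s),travel(320,p/3,s,.040)-.026)
"
```

```text
0.0559623076150615 0.055227853542391514
0.0629307969647616 0.05598856737600136
```

Pad push is about 7 mm. A little more.

```bash
python3 -m pendant '[[[0,0,0,0,0,0,0.03],[0,0,0,0,0,0,0.07],[0,0,0,0,0,0,0.07],[0,0,0,0,0,0,0.07],[0,0,0,0,0,0,0.07]]]' 25
python3 - <<'E'
from h import *
s=arm.observe();print(s["position"],s["width"]*92,s["clock"],s["force"])
a=get_image("wrist")[:,:,::-1]
cv2.imwrite(f"pics/w12b.png",cv2.resize(a[0:200,250:400],None,fx=3,fy=3,interpolation=cv2.INTER_CUBIC))
cv2.imwrite('pics/t4.png',cv2.resize(get_image('top')[:,:,::-1][225:285,345:515],None,fx=4.5,fy=4.5,interpolation=cv2.INTER_CUBIC))
E
```

```text
clock: 15.98
position: [0.5314, -0.1686, 0.2448]
ee_rot: [2.291, 2.149, 0.0]
force: [3.5, -0.1, -1.7]
width: 0.462
[ 0.5314 -0.1686  0.2448] 42.5019219742326 15.975 [ 3.5108 -0.1043 -1.7413]
```

View pics/w12b.png

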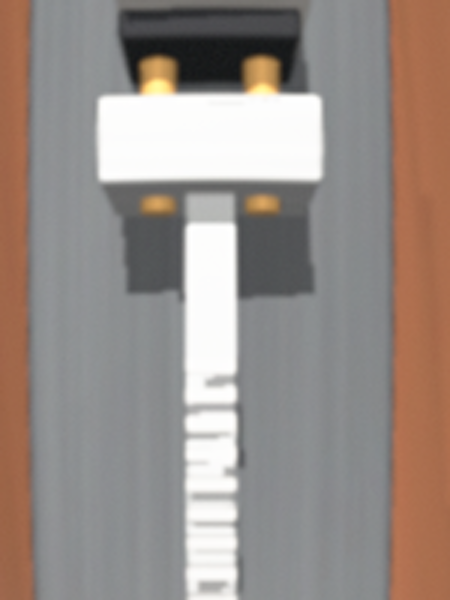

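View pics/t4.png

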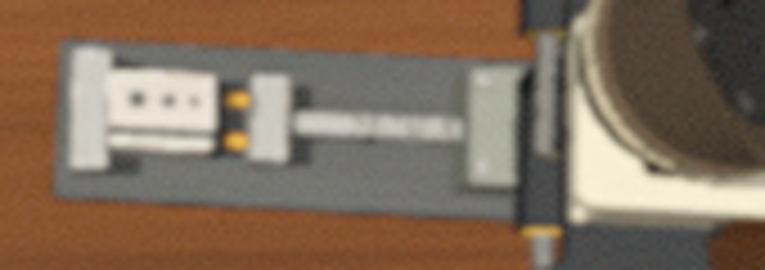

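```bash
python3 -m pendant '[[[0,0,0,0,0,0,0.07],[0,0,0,0,0,0,0.07],[0,0,0,0,0,0,0.07],[0,0,0,0,0,0,0.07]]]' 25
python3 - <<'E'
from h import *
s=arm.observe();print(s["width"]*92,s["clock"],travel(320,94/3,s),travel(320,10.5/3,s,.040)-.026)
a=get_image("wrist")[:,:,::-1]
cv2.imwrite(f"pics/w13b.png",cv2.resize(a[0:200,250:400],None,fx=3,fy=3,interpolation=cv2.INTER_CUBIC))
E
```

```text
clock: 16.58
position: [0.5314, -0.1686, 0.2448]
ee_rot: [2.291, 2.149, 0.0]
force: [3.9, -0.2, -2.4]
width: 0.466
42.882535648286314 16.575 0.06542817862192346 0.05611061733506201
```

View pics/w13b.png

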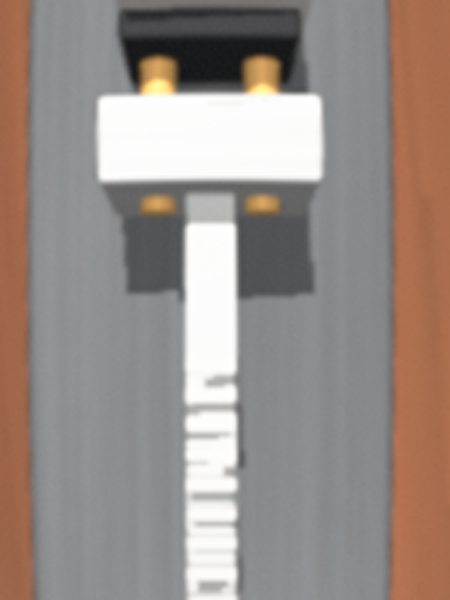

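Stable: jaw row 94 is unchanged, and the pad is pushed in about 9.5–10.5 mm. Handing in.

```bash
python3 -c "
from cell import arm
print(arm.sign_off())"
```

```text
the job is handed in; nothing more can be done
None
```

I stood the aluminium block lengthwise on the clamp bed and let it go. Then I pumped the trigger with three full strokes and one partial one, and handed in at about 16.6 s with the trigger still held squeezed. The hand-in gives no verdict.

- **Block:** the last top picture showed it straight on the bed and against the anvil, with the fingers only on the wings.
- **Pad:** the wrist picture puts the jaw at about 65.4 mm of travel. That means the pad is pushed in 9.3 mm measured from its own position, or 10.4 mm if it touched at the stated 55 mm, so about half way. The wrist pictures before and after a further 0.5 s of holding looked the same.
- **Trigger:** the opening over the wings read 42.9 mm, about 8.6 mm of squeeze per wing. I did not measure the force on each wing, only inferred it from that squeeze.
- **Disagreement:** the top and wrist cameras differed by 2–4 mm on where the clamp sits sideways. I aimed in between, within the 12 mm tolerance.
- **Not re-checked:** I took no final picture of the jar, blower or loupe. The path was planned clear of them, and no reading suggested a touch.

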